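Return four mixed-up sample vials to their lot trays

ROBOT

A 6-joint arm with a two-finger parallel gripper is mounted at the origin on a cart in front of the work surface, level with it; the furniture and walls round the work are solid. World frame = base frame: x ahead of the robot, y to its left, z up, the work surface at z = 0. Lengths are in m, angles in rad, forces in N, time in s.
With the tool pointing down it reaches from about 0.25 to 0.775 m from the base axis. Payload 4 kg.
Tool frame: the origin (TCP) lies at the centre of the arm's flange, where the gripper is bolted on; the fingertips stand 199 mm ahead of it and the grasp point (between the pads) lies 180 mm ahead of it (robot.tcp_to_tips is the distance from the TCP to the fingertips, in m); z points along the fingers, y is the line along which they close (so a half turn about z gives the same grasp; the last joint's range is limited). The gripper opens to 94 mm and grips with 3 to 60 N. Pads are 16 mm wide; open, the fingers measure 119 mm over their backs; the gripper's body (75 mm by 177 mm) begins 78 mm behind the grasp point.
Start: joints at [1.015, 0.087, 1.371, -0, 1.684, -0.103], TCP at [0.241, 0.495, 0.405] pointing down, gripper open.
Joint ranges: [-3.1, 3.1], [-0.76, 2.03], [0.27, 2.55], [-1.08, 4.22], [0.17, 2.65], [-2.57, 2.57]. Speed limits (rad/s): [2.79, 2.79, 3.14, 3.14, 3.14, 3.14].

INTERFACE

Orientations are given as [roll, pitch, yaw] about the fixed x, y, z axes, in that order (R = Rz(yaw) Ry(pitch) Rx(roll)).
In Python, from bench import telemetry, snapshot, ticket, robot gives the robot as it stands.
- The arm moves only by the tool apply_moves, never from a script. Its argument "moves" is a list that holds one entry, the list of rows, each a list of 5 numbers: the shift along the tool's x, y, z in units of 50 mm (1.0 is 50 mm), then the turn about the tool's z in units of 10 degrees (1.0 is 10 degrees), then the closure, from 0 (fully open) to 1 (shut). A call has 1 to 10 rows; each row is the pose to reach, as a shift and turn from the pose commanded when the call began, along the tool's axes at that moment; what a row does not reach only later rows make up. A row lasts 1/8 s, in which the tool goes at most 62.5 mm and 10.7 degrees, less where a joint would pass 70% of its speed; a pose out of reach is approached as far as the arm can. A call with a gripper value outside its range is refused whole. The fingers move at their own pace and stop on an object; the grip force is fixed at half the most. Time passes only in rows, so rows that repeat a pose let the fingers close. It gives the time, the measured TCP pose, the force, the opening and the grip force at its end, in the units of the state.
- telemetry.get_obs(): the state, without advancing time (a new reading comes with each control period).
- snapshot(name): name is "scene" or "top"; returns a dict with "image" (400x640x3 uint8, red, green, blue), "fovy" (degrees; the focal length in pixels is half the picture's height over the tangent of half this angle, whatever the lens; pixels are square), "cx", "cy" (the principal point, pixels), "D" ([k1, k2, p1, p2, k3] as OpenCV has them; the pictures are not rectified), "R" (3x3) and "t" (3): a world point X has camera coordinates R X + t. Camera axes: x right, y down, z forward; pixel columns grow to the right and rows downward; lengths in m; the calibration is good to about 2 mm. A picture is of the moment at which its call begins. There is no depth.
- ticket.close_job(): hands the job in; it is judged then, once.
The state is a dict: "time": time; "joint_positions": joint angles; "qvel": joint speeds; "joint_torque": joint torques, N m; "tool_pos": TCP position; "ee_rot": TCP orientation; "wrist_force": force on the tool from outside, world axes, zero at the start; "wrist_torque": the same for the moment, N m; "width": finger opening in m; "finger_force": force on a finger pad.
Only numpy, scipy, OpenCV 4.12 (cv2) and the standard library are available. Lean on these libraries where they do the work, as an engineer would, in place of code of your own. Each camera call takes 0.05 s, during which the arm holds its last target. There are 200 camera calls.

TASK

The four sample vials have been put back on one another's lot trays. Put each vial into the well of the tray that has the colour of its cap (blue, white, black, green), standing upright on the well's floor; each well takes one vial, and the plain grey spare tray is free for parking one on the way. Keep the vials upright as you move them.

Things in the scene. Friction and masses are not known exactly. Their poses are not given: they have to be found in the camera images.
- blue_vial_mid (a point): Closed screw-cap vial, upright, blue cap, pale body with a paper label; 52 tall, body 24 diameter up to 40 high, cap 26 diameter above that, 28 to 56 g. The point is on its axis, half-way up (26 above its foot); z is its axis, up. It stands in the well of some other tray at the start; grip it 6 to 12 above this point so that the fingertips stay clear of the well's ring, with the fingers on either side of it along the tray's x, where there is most room.
- white_vial_mid (a point): Closed screw-cap vial, upright, white cap, orange body with a paper label; 52 tall, body 24 diameter up to 40 high, cap 26 diameter above that, 28 to 56 g. The point is on its axis, half-way up (26 above its foot); z is its axis, up. It stands in the well of some other tray at the start; grip it 6 to 12 above this point so that the fingertips stay clear of the well's ring, with the fingers on either side of it along the tray's x, where there is most room.
- black_vial_mid (a point): Closed screw-cap vial, upright, black cap, white body with a paper label; 52 tall, body 24 diameter up to 40 high, cap 26 diameter above that, 28 to 56 g. The point is on its axis, half-way up (26 above its foot); z is its axis, up. It stands in the well of some other tray at the start; grip it 6 to 12 above this point so that the fingertips stay clear of the well's ring, with the fingers on either side of it along the tray's x, where there is most room.
- green_vial_mid (a point): Closed screw-cap vial, upright, green cap, white body with a paper label; 52 tall, body 24 diameter up to 40 high, cap 26 diameter above that, 28 to 56 g. The point is on its axis, half-way up (26 above its foot); z is its axis, up. It stands in the well of some other tray at the start; grip it 6 to 12 above this point so that the fingertips stay clear of the well's ring, with the fingers on either side of it along the tray's x, where there is most room.
- blue_tray_well (a point): Blue plastic lot tray, fixed to the bench, 66 along its x, 118 along its y, 9 high at its rim. The point is the centre of the floor of its round vial well, 4 above the bench; z up. The well's ring is 40 inside, 47 outside, and stands 7 above the well's floor, so it takes one vial with 8 to spare all round. A steel turned sample, reaching up to 31 above the bench and at most 36 across, is fixed in a nest 61 from the well's centre along the tray's -y.
- white_tray_well (a point): White plastic lot tray, fixed to the bench, 66 along its x, 118 along its y, 9 high at its rim. The point is the centre of the floor of its round vial well, 4 above the bench; z up. The well's ring is 40 inside, 47 outside, and stands 7 above the well's floor, so it takes one vial with 8 to spare all round. A steel turned sample, reaching up to 31 above the bench and at most 36 across, is fixed in a nest 61 from the well's centre along the tray's -y.
- black_tray_well (a point): Black plastic lot tray, fixed to the bench, 66 along its x, 118 along its y, 9 high at its rim. The point is the centre of the floor of its round vial well, 4 above the bench; z up. The well's ring is 40 inside, 47 outside, and stands 7 above the well's floor, so it takes one vial with 8 to spare all round. A steel turned sample, reaching up to 31 above the bench and at most 36 across, is fixed in a nest 61 from the well's centre along the tray's -y.
- green_tray_well (a point): Green plastic lot tray, fixed to the bench, 66 along its x, 118 along its y, 9 high at its rim. The point is the centre of the floor of its round vial well, 4 above the bench; z up. The well's ring is 40 inside, 47 outside, and stands 7 above the well's floor, so it takes one vial with 8 to spare all round. A steel turned sample, reaching up to 31 above the bench and at most 36 across, is fixed in a nest 61 from the well's centre along the tray's -y.
- spare_tray_well (a point): Plain grey plastic lot tray, fixed to the bench, 66 along its x, 118 along its y, 9 high at its rim. The point is the centre of the floor of its round vial well, 4 above the bench; z up. The well's ring is 40 inside, 47 outside, and stands 7 above the well's floor, so it takes one vial with 8 to spare all round. No vial belongs here and its nest is empty: it is the free place, with its well empty at the start.

How it is judged:
By the outcome, as a careful person would: the job done as asked, in the order asked, and still so for the second after the job is handed in, with the robot touching nothing.
It also fails if it takes over 115 s, if anything falls off the work surface, if the arm or the gripper's body presses on something with over 40 N, if the wrist force passes 120 N, or if a joint passes its speed limit or range.

## Working session

There is one attempt and no reset: what is moved stays moved. The work goes in short steps, Python scripts to look and compute and a tool call to move; the robot and the scene stay as the last step left them, time stands still between calls to the robot, and variables do not carry over. Pictures are saved under pics/ and viewed, at most 14 in all, crops included, and the job is handed in when it is done.

Besides the shell and the picture viewer there is one more tool, called as name(argument=value, ...) on one line, values as JSON. apply_moves: Moves the arm, as the interface text tells. Its arguments: {"type":"object","properties":{"moves":{"type":"array","items":{"type":"array","items":{"type":"array","items":{"type":"number"}}}}},"required":["moves"]}

```bash
mkdir -p pics; ls
python3 - <<'E'
from bench import telemetry, snapshot
import cv2
for n in("top","scene"):
    s=snapshot(n); cv2.imwrite(f"pics/{n}0.png",s["image"][:,:,::-1])
    print(n,s["fovy"],s["cx"],s["cy"],s["D"],s["R"],s["t"])
o=telemetry.get_obs();print(o)
E
```

```text
pics
top 55.53450355742163 317.939857596075 201.4874149628363 [-0.06698024  0.          0.          0.          0.        ] [[-0.12305035 -0.99238396 -0.00571691]
 [-0.9693408   0.12142375 -0.21362276]
 [ 0.21268997 -0.02074472 -0.9768995 ]] [0.12900817 0.53823026 0.7962676 ]
scene 44.57495355822799 324.0625409036264 203.17516534886488 [-0.04011  0.       0.       0.       0.     ] [[ 0.82495305 -0.56518224  0.00463694]
 [-0.41998991 -0.61847588 -0.66415063]
 [ 0.37823398  0.54594562 -0.7475844 ]] [-0.38753605  0.32479399  0.70309899]
{'time': 0.1, 'joint_positions': array([ 1.01488925e+00,  8.78882520e-02,  1.37207278e+00, -8.52939848e-06,
        1.68360245e+00, -1.03060892e-01]), 'qvel': array([-0.00141582, -0.00010235, -0.00386042, -0.00011069,  0.00030229,
       -0.00091002]), 'joint_torque': array([ 2.09682585e-03, -3.41253805e+01, -3.03300476e+01,  7.19698286e-02,
        3.03893373e-02, -7.71181135e-05]), 'tool_pos': array([0.24057498, 0.49448834, 0.40363232]), 'ee_rot': array([-3.13963141e+00, -1.94323579e-04,  2.68874533e+00]), 'wrist_force': array([-0.43928396, -0.73139631,  0.03534579]), 'wrist_torque': array([0.02010076, 0.01249811, 0.00161501]), 'finger_force': 0.0, 'width': 0.09397216849129038}
```

View pics/top0.png

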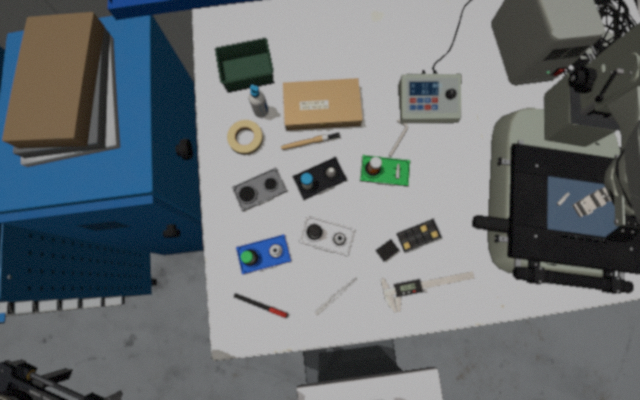

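View pics/scene0.png

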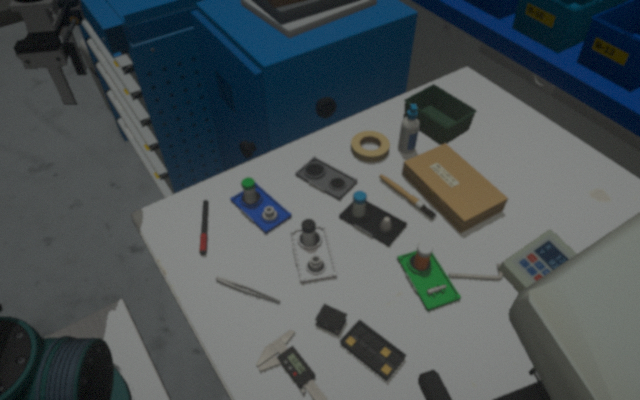

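The top view shows the green cap on the blue tray (248,256), the black cap on the white tray (315,231), the blue cap on the black tray (307,179), the white cap on the green tray (375,163), and the empty spare tray at (260,188). Next, an enlarged crop.

Run:
```python
import cv2
i=cv2.imread("pics/top0.png")[145:280,225:425]
cv2.imwrite("pics/c1.png",cv2.resize(i,None,fx=4,fy=4,interpolation=cv2.INTER_CUBIC))
```

```text
(no output)
```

View pics/c1.png

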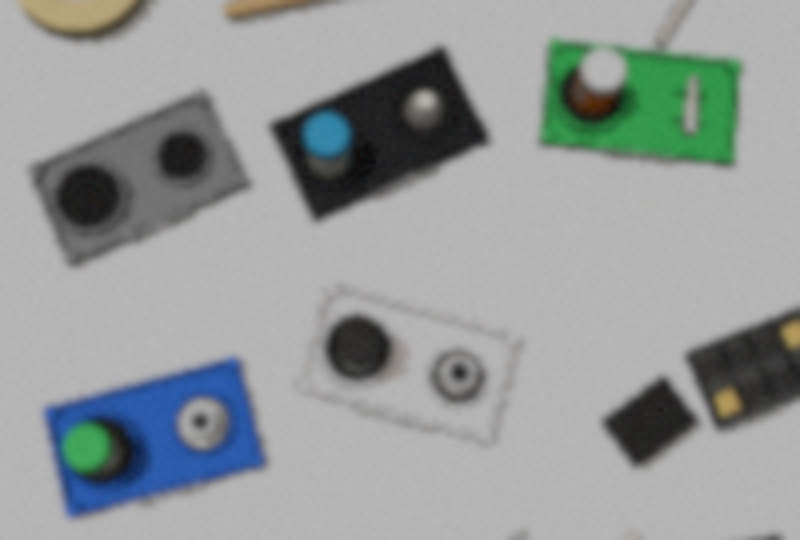

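The crop gives the rim corners of all five trays and the cap centres: blue (327,135), white (604,71), black (358,347), green (89,447). The spare well is at (88,195). I'll fit the tray poses from these.

```bash
cat > h.py <<'E'
import numpy as np, cv2
from bench import telemetry, snapshot
from scipy.optimize import least_squares
def cam(s):
    f=200/np.tan(np.radians(s["fovy"])/2)
    return np.array([[f,0,s["cx"]],[0,f,s["cy"]],[0,0,1]]),np.array(s["D"]),np.array(s["R"]),np.array(s["t"])
def back(s,px,z):
    K,D,R,t=cam(s); n=cv2.undistortPoints(np.array(px,float).reshape(-1,1,2),K,D).reshape(-1,2)
    d=np.c_[n,np.ones(len(n))]@R; c=-R.T@t
    return c+d*((z-c[2])/d[:,2])[:,None]
def proj(s,X):
    K,D,R,t=cam(s); return cv2.projectPoints(np.array(X,float),cv2.Rodrigues(R)[0],t,K,D)[0].reshape(-1,2)
def crop(s,name,x0,y0,x1,y1,k):
    cv2.imwrite(f"pics/{name}.png",cv2.resize(s["image"][y0:y1,x0:x1,::-1],None,fx=k,fy=k,interpolation=cv2.INTER_CUBIC))
E
python3 - <<'E'
from h import *
s=snapshot("top")
P=lambda c:np.array(c,float)/4-.375+[225,145]
T=dict(spare=[(33,168),(207,94),(248,186),(72,265)],black=[(272,123),(443,48),(490,141),(317,220)],green=[(553,40),(741,61),(733,164),(541,144)],white=[(330,285),(522,340),(494,444),(298,388)],blue=[(46,409),(240,360),(266,464),(73,517)])
L=np.array([(1,1),(1,-1),(-1,-1),(-1,1)])*[.033,.059]
for n,c in T.items():
    w=back(s,P(c),.009)[:,:2]
    # corners 0,3 at well end (+y)
    def res(p):
        co,si=np.cos(p[2]),np.sin(p[2]); return (L@np.array([[co,si],[-si,co]])+p[:2]-w).ravel()
    d=w[0]+w[3]-w[1]-w[2]
    r=least_squares(res,[*w.mean(0),np.arctan2(-d[0],d[1])])
    co,si=np.cos(r.x[2]),np.sin(r.x[2]); R=np.array([[co,-si],[si,co]])
    print(n,r.x.round(4),"yawdeg",np.degrees(r.x[2]).round(1),"rms",np.sqrt((r.fun**2).mean()).round(4))
    if n=="spare":
        for q,z in(((88,195),.009),((183,155),.009)): print(" feat local",(R.T@(back(s,P([q]),z)[0,:2]-r.x[:2])).round(4))
    print("  well",(r.x[:2]+R@[0,.0285]).round(4))
for n,q in dict(blue=(327,135),white=(604,71),black=(358,347),green=(89,447)).items(): print(n,back(s,P([q]),.056).round(4))
E
```

```text
spare [0.6087 0.1958 0.3008] yawdeg 17.2 rms 0.0015
 feat local [0.0031 0.0327]
 feat local [ 0.0024 -0.029 ]
  well [0.6002 0.2231]
black [0.6186 0.0486 0.3106] yawdeg 17.8 rms 0.0012
  well [0.6099 0.0758]
green [ 0.6181 -0.1114 -0.2401] yawdeg -13.8 rms 0.0008
  well [ 0.6249 -0.0837]
white [ 0.4771  0.0487 -0.4056] yawdeg -23.2 rms 0.0009
  well [0.4883 0.0749]
blue [0.4528 0.2007 0.1395] yawdeg 8.0 rms 0.0013
  well [0.4489 0.229 ]
blue [[0.6076 0.081  0.056 ]]
white [[ 0.6259 -0.0823  0.056 ]]
black [[0.4843 0.0782 0.056 ]]
green [[0.4474 0.2316 0.056 ]]
```

```bash
cat >> h.py <<'E'
def go(x,y,z,yawdeg,base=None):
    """shift/turn in move units from the present (or given) pose to TCP x,y,z, tool yaw"""
    o=telemetry.get_obs(); p=o["tool_pos"]; a=o["ee_rot"][2]
    if base is not None: p,a=np.array(base[:3]),np.radians(base[3])
    d=np.array([x,y,z])-p
    tx=[np.cos(a),np.sin(a)]; ty=[np.sin(a),-np.cos(a)]
    turn=(np.degrees(a)-yawdeg+180)%360-180
    print(np.round([d[:2]@tx/.05,d[:2]@ty/.05,-d[2]/.05,turn/10],2))
E
python3 -c "
from h import *
go(.608,.080,.32,108)"
```

```text
[-10.23  -4.24   1.68   4.61]
```

apply_moves(moves=[[[-1,-0.42,0.17,0.46,0],[-2.2,-0.92,0.4,1.0,0],[-3.4,-1.4,0.6,1.5,0],[-4.6,-1.9,0.8,2.1,0],[-5.8,-2.4,1.0,2.6,0],[-7,-2.9,1.15,3.2,0],[-8.2,-3.4,1.3,3.7,0],[-9.3,-3.85,1.5,4.2,0],[-10.23,-4.24,1.68,4.61,0],[-10.23,-4.24,1.68,4.61,0]]])

```text
time: 1.4
tool_pos: [0.6094, 0.0767, 0.3182]
ee_rot: [-3.138, -0.0, 1.879]
wrist_force: [-0.9, -0.4, -1.1]
width: 0.0941
finger_force: 0.0
```

```bash
python3 -c "
from h import *
go(.608,.080,.32,108);go(.608,.080,.218,108)
s=snapshot('scene');crop(s,'c2',180,150,480,320,2.6)
print(proj(s,[[.6076,.081,.056],[.6259,-.0823,.056],[.4843,.0782,.056],[.4474,.2316,.056],[.6,.227,.009]]).round(1))
"
```

```text
[ 0.07 -0.01 -0.04 -0.03]
[ 0.07 -0.01  2.   -0.03]
[[359.6 194. ]
 [424.3 246.3]
 [306.5 222.9]
 [248.1 181. ]
 [314.4 168.9]]
```

View pics/c2.png

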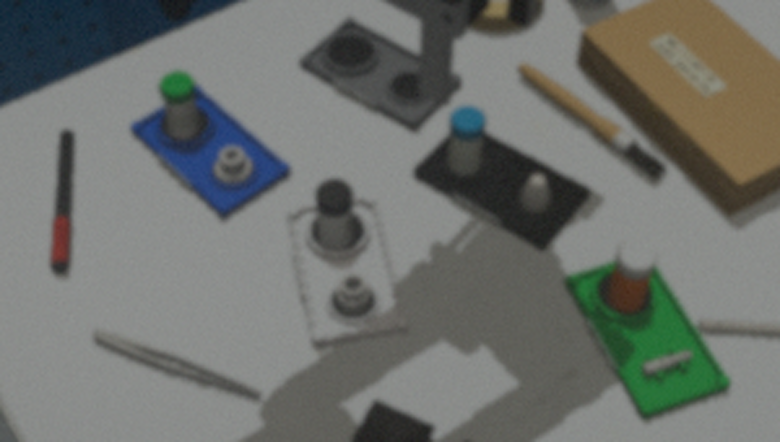

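The scene view matches the projected caps: blue (360,195), green (248,181), white (424,247), spare well (314,169). The exception is black at (309,222), about 2 px to the right, so I take it at (0.4875, 0.0765). Now descend on the blue vial.

apply_moves(moves=[[[0.07,0,0.7,0,0],[0.07,0,1.4,0,0],[0.07,0,1.8,0,0],[0.07,0,2.0,0,0],[0.07,0,2.0,0,0],[0.07,0,2.0,0,1],[0.07,0,2.0,0,1],[0.07,0,2.0,0,1],[0.07,0,2.0,0,1],[0.07,0,2.0,0,1]]])

```text
time: 2.7
tool_pos: [0.6068, 0.0834, 0.2208]
ee_rot: [3.141, -0.0, 1.884]
wrist_force: [-0.4, -0.2, 0.1]
width: 0.0474
finger_force: 0.0
```

apply_moves(moves=[[[0,0,0.03,0,1],[0,0,0.03,0,1],[0,0,0.03,0,1],[0,0,0.03,0,1],[0,0,0.03,0,1],[0,0,0.03,0,1]]])

```text
time: 3.45
tool_pos: [0.6068, 0.0835, 0.2192]
ee_rot: [3.141, -0.0, 1.884]
wrist_force: [0.4, -0.3, -1.6]
width: 0.0247
finger_force: 30.0
```

```bash
python3 -c "
from h import *
go(.600,.227,.328,107);go(.600,.227,.219,107)
"
```

```text
[ 2.77  0.76 -2.18  0.1 ]
[2.77 0.76 0.   0.1 ]
```

apply_moves(moves=[[[0,0,-0.5,0,1],[0,0,-1.2,0,1],[0,0,-1.8,0,1],[0.4,0.1,-2,0,1],[1.1,0.3,-2,0.1,1],[1.9,0.5,-2,0.1,1],[2.5,0.7,-2,0.1,1],[2.77,0.76,-2,0.1,1],[2.77,0.76,-2,0.1,1],[2.77,0.76,-2,0.1,1]]])

```text
time: 4.7
tool_pos: [0.6002, 0.2262, 0.3188]
ee_rot: [-3.141, 0.001, 1.866]
wrist_force: [-0.6, 0.1, 1.2]
width: 0.0249
finger_force: 30.0
```

```bash
python3 -c "
from h import *
go(.600,.227,.2195,107)
print(telemetry.get_obs()['finger_force'],telemetry.get_obs()['width'])
s=snapshot('top');crop(s,'c3',220,140,430,290,3.5)
"
```

```text
[ 0.02 -0.    1.99 -0.01]
29.998277967679314 0.02488003096690935
```

View pics/c3.png

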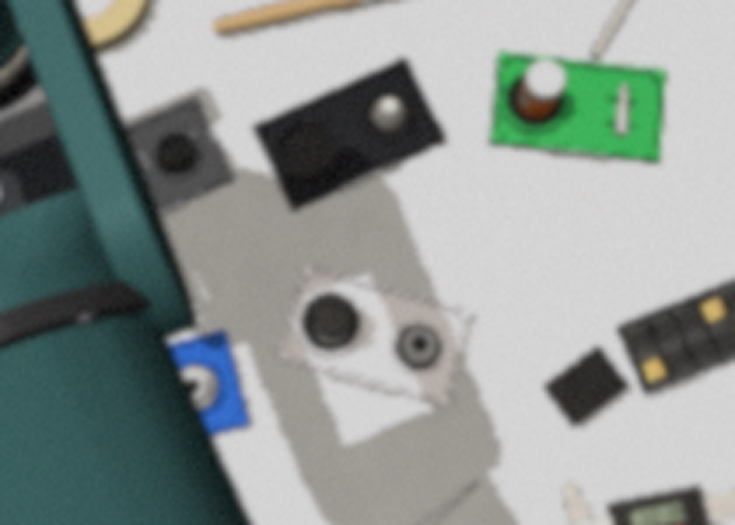

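The blue vial is lifted and the black tray's well, at crop (307,150), is empty. Place it in the spare tray.

apply_moves(moves=[[[0.02,0,0.6,0,1],[0.02,0,1.2,0,1],[0.02,0,1.7,0,1],[0.02,0,1.9,0,1],[0.02,0,1.97,0,1],[0.02,0,1.97,0,1],[0.02,0,1.97,0,1],[0.02,0,1.97,0,0],[0.02,0,1.97,0,0],[0.02,0,1.97,0,0]]])

```text
time: 6.0
tool_pos: [0.5999, 0.228, 0.2209]
ee_rot: [3.141, -0.0, 1.867]
wrist_force: [0.1, -0.7, 0.4]
width: 0.0515
finger_force: 0.0
```

apply_moves(moves=[[[0,0,0,0,0],[0,0,0,0,0],[0,0,0,0,0],[0,0,-0.5,0,0],[0,0,-1.2,0,0],[0,0,-1.8,0,0],[0,0,-2,0,0],[0,0,-2,0,0],[0,0,-2,0,0]]])

```text
time: 7.12
tool_pos: [0.5996, 0.2278, 0.3186]
ee_rot: [-3.138, -0.0, 1.867]
wrist_force: [0.6, 0.4, 0.8]
width: 0.0942
finger_force: 0.0
```

```bash
python3 -c "
from h import *
go(.4875,.0765,.318,67)
s=snapshot('scene');crop(s,'c4',180,130,480,320,2.6)
"
```

```text
[-2.24 -3.03  0.01  4.  ]
```

View pics/c4.png

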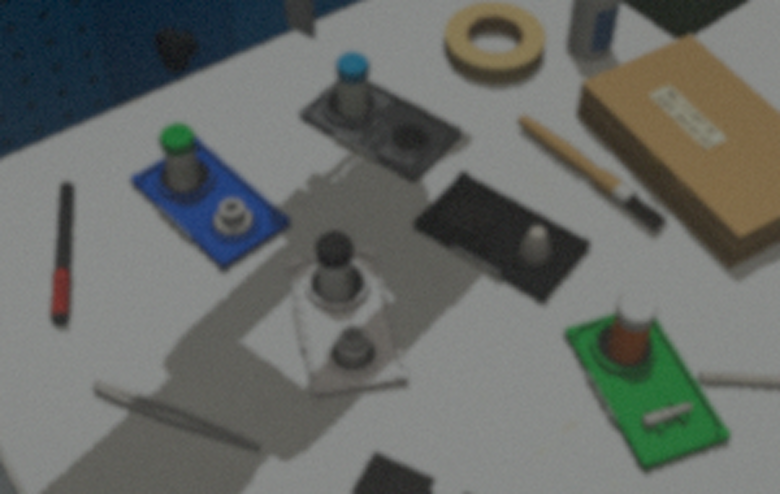

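The blue vial stands upright in the spare well (cap at crop (352,67)). Next is the black vial.

apply_moves(moves=[[[-0.5,-0.6,0,0.9,0],[-1.1,-1.4,0,1.8,0],[-1.7,-2.2,0,2.7,0],[-2.1,-2.8,0,3.5,0],[-2.24,-3.03,0,4,0],[-2.24,-3.03,0.5,4,0],[-2.24,-3.03,1.0,4,0],[-2.24,-3.03,1.0,4,0],[-2.24,-3.03,1.0,4,0]]])

```text
time: 8.3
tool_pos: [0.4878, 0.0767, 0.2709]
ee_rot: [-3.141, -0.0, 1.169]
wrist_force: [0.7, 0.6, -0.4]
width: 0.094
finger_force: 0.0
```

```bash
python3 -c "
from h import *
go(.4875,.0765,.219,67)
"
```

```text
[-0.01 -0.    1.04 -0.  ]
```

apply_moves(moves=[[[0,0,0.6,0,0],[0,0,1.04,0,0],[0,0,1.04,0,0],[0,0,1.04,0,1],[0,0,1.04,0,1],[0,0,1.04,0,1],[0,0,1.04,0,1],[0,0,1.04,0,1],[0,0,1.04,0,1],[0,0,1.04,0,1]]])

```text
time: 9.55
tool_pos: [0.4876, 0.0766, 0.2186]
ee_rot: [-3.141, 0.0, 1.169]
wrist_force: [0.2, 0.2, -0.1]
width: 0.0277
finger_force: 0.1
```

apply_moves(moves=[[[0,0,0,0,1],[0,0,0,0,1],[0,0,0,0,1],[0,0,0,0,1],[0,0,-0.5,0,1],[0,0,-1.2,0,1],[0,0,-1.8,0,1],[0,0,-2,0,1],[0,0,-2,0,1]]])

```text
time: 10.68
tool_pos: [0.4877, 0.0766, 0.3188]
ee_rot: [3.141, -0.0, 1.169]
wrist_force: [0.2, -0.6, 0.0]
width: 0.0245
finger_force: 30.0
```

```bash
python3 -c "
from h import *
go(.609,.079,.3195,108)
"
```

```text
[ 0.99  2.21 -0.01 -4.1 ]
```

apply_moves(moves=[[[0.15,0.35,0,-0.8,1],[0.4,0.9,0,-1.7,1],[0.65,1.5,0,-2.6,1],[0.9,2.0,0,-3.4,1],[0.99,2.21,0,-4.1,1],[0.99,2.21,0,-4.1,1],[0.99,2.21,0,-4.1,1]]])

```text
time: 11.55
tool_pos: [0.6082, 0.0789, 0.3173]
ee_rot: [-3.139, -0.001, 1.883]
wrist_force: [-0.1, -0.3, -0.8]
width: 0.0246
finger_force: 30.0
```

```bash
python3 -c "
from h import *
go(.609,.079,.2195,108)
s=snapshot('scene');crop(s,'c5',180,130,480,320,2.6)
"
```

```text
[-0.    0.02  1.96 -0.01]
```

View pics/c5.png

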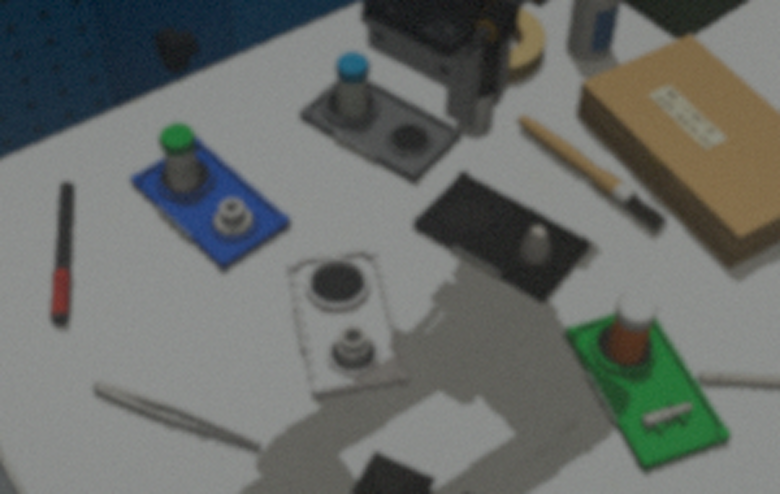

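The black vial is held and the white well is empty, centred at crop (338,282). Lower into the black well.

apply_moves(moves=[[[0,0.02,0.6,0,1],[0,0.02,1.2,0,1],[0,0.02,1.7,0,1],[0,0.02,1.88,0,1],[0,0.02,1.95,0,1],[0,0.02,1.95,0,1],[0,0.02,1.95,0,1],[0,0.02,1.95,0,0],[0,0.02,1.95,0,0],[0,0.02,1.95,0,0]]])

```text
time: 12.85
tool_pos: [0.6097, 0.0792, 0.2214]
ee_rot: [3.141, 0.0, 1.884]
wrist_force: [0.0, 0.2, 0.2]
width: 0.0515
finger_force: 0.0
```

apply_moves(moves=[[[0,0,0,0,0],[0,0,0,0,0],[0,0,0,0,0],[0,0,-0.5,0,0],[0,0,-1.2,0,0],[0,0,-1.8,0,0],[0,0,-2,0,0],[0,0,-2,0,0]]])

```text
time: 13.85
tool_pos: [0.6097, 0.0792, 0.3214]
ee_rot: [3.141, 0.0, 1.884]
wrist_force: [0.6, -0.3, -0.7]
width: 0.094
finger_force: 0.0
```

```bash
python3 -c "
from h import *
go(.626,-.082,.319,76)
s=snapshot('scene');print(back(s,[[338/2.6+179.7,282/2.6+129.7]],.009))
crop(s,'c6',180,130,480,320,2.6)
"
```

```text
[-3.17 -0.68  0.05  3.2 ]
[[0.4890746  0.07633735 0.009     ]]
```

View pics/c6.png

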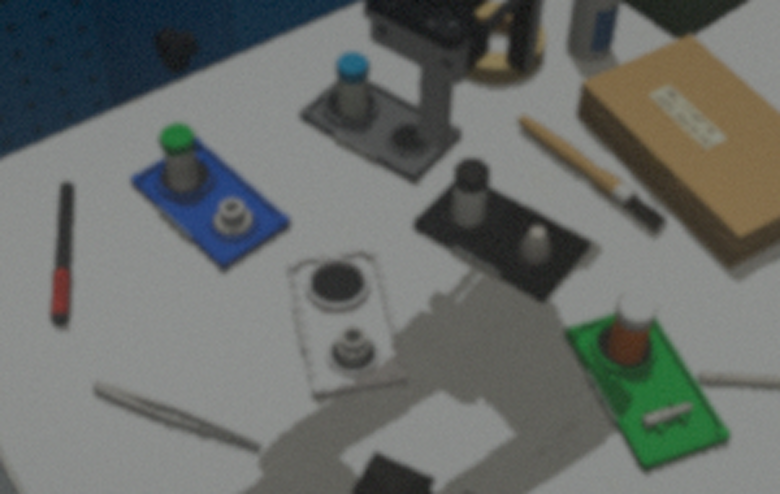

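The black vial stands in the black tray's well. Now the white vial.

apply_moves(moves=[[[-0.6,-0.13,0,0.7,0],[-1.4,-0.3,0,1.5,0],[-2.2,-0.5,0,2.3,0],[-2.9,-0.63,0,3.0,0],[-3.17,-0.68,0.05,3.2,0],[-3.17,-0.68,0.5,3.2,0],[-3.17,-0.68,1.0,3.2,0],[-3.17,-0.68,1.0,3.2,0],[-3.17,-0.68,1.0,3.2,0]]])

```text
time: 15.02
tool_pos: [0.6263, -0.0814, 0.2714]
ee_rot: [-3.142, -0.0, 1.327]
wrist_force: [0.0, -1.0, -0.5]
width: 0.094
finger_force: 0.0
```

```bash
python3 -c "
from h import *
go(.626,-.082,.219,76)
"
```

```text
[-0.01 -0.    1.05  0.  ]
```

apply_moves(moves=[[[0,0,0.6,0,0],[0,0,1.05,0,0],[0,0,1.05,0,0],[0,0,1.05,0,1],[0,0,1.05,0,1],[0,0,1.05,0,1],[0,0,1.05,0,1],[0,0,1.05,0,1],[0,0,1.05,0,1],[0,0,1.05,0,1]]])

```text
time: 16.27
tool_pos: [0.6262, -0.0821, 0.2186]
ee_rot: [-3.141, -0.0, 1.326]
wrist_force: [-0.2, -0.6, 0.2]
width: 0.0276
finger_force: 0.0
```

apply_moves(moves=[[[0,0,0,0,1],[0,0,0,0,1],[0,0,0,0,1],[0,0,0,0,1],[0,0,-0.5,0,1],[0,0,-1.2,0,1],[0,0,-1.8,0,1],[0,0,-2,0,1],[0,0,-2,0,1]]])

```text
time: 17.4
tool_pos: [0.6262, -0.0821, 0.3189]
ee_rot: [3.141, -0.0, 1.326]
wrist_force: [-0.2, 0.4, -0.4]
width: 0.0247
finger_force: 30.0
```

```bash
python3 -c "
from h import *
go(.489,.077,.3195,67)
"
```

```text
[ 2.42 -3.43 -0.01  0.9 ]
```

apply_moves(moves=[[[0.3,-0.45,0,0.1,1],[0.8,-1.1,0,0.3,1],[1.35,-1.9,0,0.5,1],[1.9,-2.7,0,0.7,1],[2.3,-3.2,0,0.8,1],[2.42,-3.43,0,0.9,1],[2.42,-3.43,0,0.9,1],[2.42,-3.43,0,0.9,1]]])

```text
time: 18.4
tool_pos: [0.4898, 0.0762, 0.3183]
ee_rot: [-3.142, 0.001, 1.168]
wrist_force: [-0.1, 0.1, -0.7]
width: 0.025
finger_force: 30.0
```

```bash
python3 -c "
from h import *
go(.489,.077,.2195,67)
"
```

```text
[ 0.01 -0.02  1.98 -0.01]
```

apply_moves(moves=[[[0,-0.02,0.6,0,1],[0,-0.02,1.2,0,1],[0,-0.02,1.7,0,1],[0,-0.02,1.9,0,1],[0,-0.02,1.97,0,1],[0,-0.02,1.97,0,1],[0,-0.02,1.97,0,1],[0,-0.02,1.97,0,0],[0,-0.02,1.97,0,0],[0,-0.02,1.97,0,0]]])

```text
time: 19.65
tool_pos: [0.4883, 0.0774, 0.2204]
ee_rot: [3.141, -0.0, 1.169]
wrist_force: [-0.7, 0.7, -0.5]
width: 0.0518
finger_force: 0.0
```

apply_moves(moves=[[[0,0,0,0,0],[0,0,0,0,0],[0,0,0,0,0],[0,0,-0.5,0,0],[0,0,-1.2,0,0],[0,0,-1.8,0,0],[0,0,-2,0,0],[0,0,-2,0,0]]])

```text
time: 20.65
tool_pos: [0.4883, 0.0773, 0.3203]
ee_rot: [3.141, -0.0, 1.169]
wrist_force: [-0.1, -0.4, 0.2]
width: 0.0942
finger_force: 0.0
```

```bash
python3 -c "
from h import *
go(.448,.2315,.319,98)
s=snapshot('scene')
crop(s,'c7',180,130,480,320,2.6)
"
```

```text
[ 2.52 -1.95  0.03 -3.1 ]
```

View pics/c7.png

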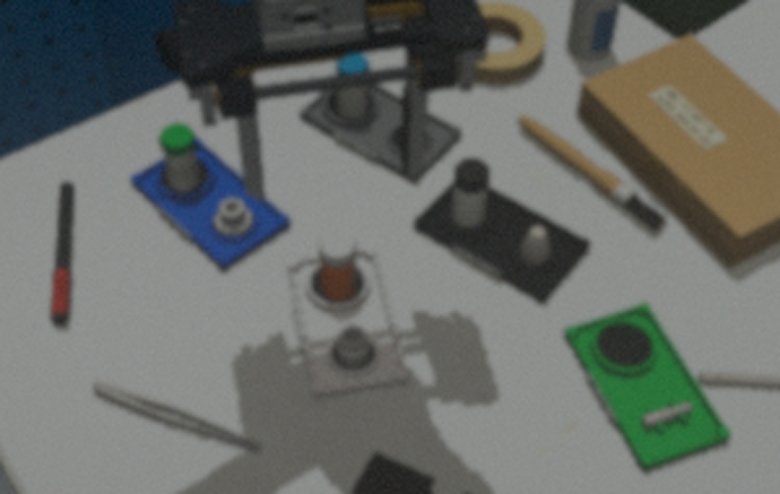

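The white vial stands in the white well; the empty green well is at crop (624,344). Next is the green vial.

apply_moves(moves=[[[0.5,-0.4,0,-0.7,0],[1.2,-0.95,0,-1.5,0],[1.9,-1.5,0,-2.3,0],[2.4,-1.85,0,-3.0,0],[2.52,-1.95,0.03,-3.1,0],[2.52,-1.95,0.5,-3.1,0],[2.52,-1.95,1.0,-3.1,0],[2.52,-1.95,1.0,-3.1,0],[2.52,-1.95,1.0,-3.1,0]]])

```text
time: 21.82
tool_pos: [0.4482, 0.2309, 0.2705]
ee_rot: [3.141, 0.0, 1.708]
wrist_force: [-0.3, 1.1, -0.7]
width: 0.0938
finger_force: 0.0
```

```bash
python3 -c "
from h import *
go(.448,.2315,.219,98)
s=snapshot('scene');print(back(s,[[624/2.6+179.7,344/2.6+129.7]],.009))
"
```

```text
[ 0.01 -0.    1.03 -0.01]
[[ 0.62476702 -0.08221667  0.009     ]]
```

apply_moves(moves=[[[0,0,0.6,0,0],[0,0,1.03,0,0],[0,0,1.03,0,0],[0,0,1.03,0,1],[0,0,1.03,0,1],[0,0,1.03,0,1],[0,0,1.03,0,1],[0,0,1.03,0,1],[0,0,1.03,0,1],[0,0,1.03,0,1]]])

```text
time: 23.12
tool_pos: [0.4478, 0.2315, 0.2186]
ee_rot: [-3.141, -0.0, 1.71]
wrist_force: [0.0, 0.3, -0.1]
width: 0.0275
finger_force: 0.0
```

apply_moves(moves=[[[0,0,0,0,1],[0,0,0,0,1],[0,0,0,0,1],[0,0,0,0,1],[0,0,-0.5,0,1],[0,0,-1.2,0,1],[0,0,-1.8,0,1],[0,0,-2,0,1],[0,0,-2,0,1]]])

```text
time: 24.25
tool_pos: [0.4479, 0.2315, 0.3188]
ee_rot: [3.141, -0.0, 1.71]
wrist_force: [0.5, -0.4, -1.3]
width: 0.0237
finger_force: 30.0
```

```bash
python3 -c "
from h import *
go(.625,-.082,.3195,76)
"
```

```text
[-6.7   2.64 -0.01  2.2 ]
```

apply_moves(moves=[[[-0.5,0.2,0,0.2,1],[-1.3,0.5,0,0.4,1],[-2.2,0.87,0,0.7,1],[-3.1,1.2,0,1.0,1],[-4.0,1.6,0,1.3,1],[-4.9,1.9,0,1.6,1],[-5.8,2.3,0,1.9,1],[-6.4,2.5,0,2.1,1],[-6.7,2.64,0,2.2,1],[-6.7,2.64,0,2.2,1]]])

```text
time: 25.5
tool_pos: [0.625, -0.0824, 0.317]
ee_rot: [-3.139, -0.0, 1.325]
wrist_force: [-0.6, -0.8, 0.3]
width: 0.0237
finger_force: 30.0
```

apply_moves(moves=[[[0,0,0,0,1],[0,0,0,0,1]]])

```text
time: 25.75
tool_pos: [0.6246, -0.0808, 0.3189]
ee_rot: [3.142, -0.0, 1.327]
wrist_force: [0.0, -0.6, 0.0]
width: 0.0242
finger_force: 30.0
```

```bash
python3 -c "
from h import *
go(.625,-.082,.2195,76)
"
```

```text
[-0.02  0.01  1.99  0.01]
```

apply_moves(moves=[[[-0.02,0.01,0.6,0,1],[-0.02,0.01,1.2,0,1],[-0.02,0.01,1.7,0,1],[-0.02,0.01,1.9,0,1],[-0.02,0.01,1.98,0,1],[-0.02,0.01,1.98,0,1],[-0.02,0.01,1.98,0,1],[-0.02,0.01,1.98,0,0],[-0.02,0.01,1.98,0,0],[-0.02,0.01,1.98,0,0]]])

```text
time: 27.0
tool_pos: [0.6253, -0.0832, 0.2199]
ee_rot: [3.141, -0.0, 1.326]
wrist_force: [-0.8, 0.7, 0.1]
width: 0.0505
finger_force: 0.0
```

apply_moves(moves=[[[0,0,0,0,0],[0,0,0,0,0],[0,0,0,0,0],[0,0,-0.5,0,0],[0,0,-1.2,0,0],[0,0,-1.8,0,0],[0,0,-2,0,0],[0,0,-2,0,0]]])

```text
time: 28.0
tool_pos: [0.6252, -0.0831, 0.3199]
ee_rot: [3.141, -0.0, 1.326]
wrist_force: [-0.6, -0.1, -0.4]
width: 0.094
finger_force: 0.0
```

```bash
python3 -c "
from h import *
go(.600,.2275,.319,107)
s=snapshot('scene')
crop(s,'c8',180,130,480,320,2.6)
"
```

```text
[ 5.9  -2.    0.02 -3.1 ]
```

View pics/c8.png

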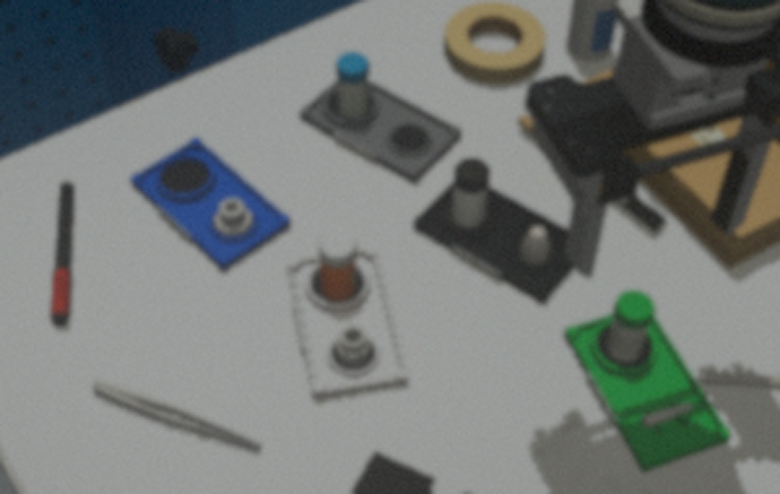

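The green vial is placed. The blue well is empty at crop (186,176), and the blue vial still stands in the spare tray. Fetch it.

apply_moves(moves=[[[0.8,-0.27,0,-0.4,0],[1.8,-0.6,0,-0.9,0],[2.8,-0.95,0,-1.5,0],[3.8,-1.3,0,-2.0,0],[4.8,-1.6,0,-2.5,0],[5.6,-1.9,0,-2.9,0],[5.9,-2.0,0,-3.1,0],[5.9,-2.0,0.5,-3.1,0],[5.9,-2.0,1.0,-3.1,0],[5.9,-2.0,1.0,-3.1,0]]])

```text
time: 29.3
tool_pos: [0.599, 0.2261, 0.2656]
ee_rot: [-3.134, 0.0, 1.866]
wrist_force: [0.7, -0.3, -0.5]
width: 0.0943
finger_force: 0.0
```

apply_moves(moves=[[[0,0,0,0,0]]])

```text
time: 29.42
tool_pos: [0.6002, 0.2266, 0.27]
ee_rot: [3.141, 0.0, 1.866]
wrist_force: [-0.5, 0.1, 0.5]
width: 0.0941
finger_force: 0.0
```

```bash
python3 -c "
from h import *
go(.600,.2275,.219,107)
s=snapshot('scene');print(back(s,[[186/2.6+179.7,176/2.6+129.7]],.009))
"
```

```text
[ 0.02  0.    1.02 -0.01]
[[0.44795959 0.23030758 0.009     ]]
```

apply_moves(moves=[[[0.02,0,0.6,0,0],[0.02,0,1.02,0,0],[0.02,0,1.02,0,0],[0.02,0,1.02,0,1],[0.02,0,1.02,0,1],[0.02,0,1.02,0,1],[0.02,0,1.02,0,1],[0.02,0,1.02,0,1],[0.02,0,1.02,0,1],[0.02,0,1.02,0,1]]])

```text
time: 30.72
tool_pos: [0.5995, 0.2283, 0.2186]
ee_rot: [-3.142, -0.0, 1.867]
wrist_force: [-0.6, -1.0, 0.3]
width: 0.0275
finger_force: 0.1
```

apply_moves(moves=[[[0,0,0,0,1],[0,0,0,0,1],[0,0,0,0,1],[0,0,0,0,1],[0,0,-0.5,0,1],[0,0,-1.2,0,1],[0,0,-1.8,0,1],[0,0,-2,0,1],[0,0,-2,0,1]]])

```text
time: 31.85
tool_pos: [0.5995, 0.2283, 0.319]
ee_rot: [3.141, -0.0, 1.867]
wrist_force: [0.1, 0.9, -1.1]
width: 0.0245
finger_force: 30.0
```

```bash
python3 -c "
from h import *
go(.448,.231,.3195,98)
"
```

```text
[ 0.94 -2.88 -0.01  0.9 ]
```

apply_moves(moves=[[[0.12,-0.4,0,0.1,1],[0.35,-1.1,0,0.3,1],[0.6,-1.9,0,0.6,1],[0.85,-2.6,0,0.8,1],[0.94,-2.88,0,0.9,1],[0.94,-2.88,0,0.9,1],[0.94,-2.88,0,0.9,1],[0.94,-2.88,0,0.9,1]]])

```text
time: 32.85
tool_pos: [0.449, 0.2311, 0.3185]
ee_rot: [3.142, 0.0, 1.709]
wrist_force: [0.6, -0.4, -1.2]
width: 0.0245
finger_force: 30.0
```

```bash
python3 -c "
from h import *
go(.448,.231,.2195,98)
"
```

```text
[ 0.   -0.02  1.98 -0.01]
```

apply_moves(moves=[[[0,-0.02,0.6,0,1],[0,-0.02,1.2,0,1],[0,-0.02,1.7,0,1],[0,-0.02,1.9,0,1],[0,-0.02,1.97,0,1],[0,-0.02,1.97,0,1],[0,-0.02,1.97,0,1],[0,-0.02,1.97,0,0],[0,-0.02,1.97,0,0],[0,-0.02,1.97,0,0]]])

```text
time: 34.1
tool_pos: [0.4471, 0.2311, 0.2204]
ee_rot: [3.141, -0.0, 1.71]
wrist_force: [0.5, 0.1, 0.0]
width: 0.0518
finger_force: 0.0
```

apply_moves(moves=[[[0,0,0,0,0],[0,0,0,0,0],[0,0,0,0,0],[0,0,-0.5,0,0],[0,0,-1.2,0,0],[0,0,-1.8,0,0],[0,0,-2.4,0,0],[0,0,-2.5,0,0],[0,0,-2.5,0,0]]])

```text
time: 35.22
tool_pos: [0.4469, 0.231, 0.3446]
ee_rot: [-3.141, 0.0, 1.71]
wrist_force: [1.1, -0.7, 0.3]
width: 0.0939
finger_force: 0.0
```

```bash
python3 -c "
from h import *
s=snapshot('scene')
crop(s,'c9',180,130,480,320,2.6)
"
```

```text
(no output)
```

View pics/c9.png

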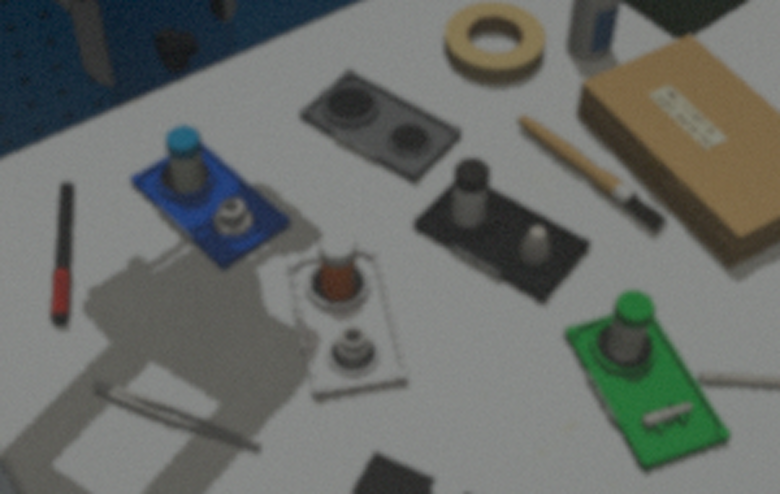

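All four vials stand upright in the trays of their own colour: blue (185,140), white (338,255), black (471,172), green (634,307). The spare tray is empty and the gripper is clear.

```bash
python3 -c "
from bench import ticket
print(ticket.close_job())"
```

```text
the job is handed in; nothing more can be done
None
```

All four vials now stand upright in the wells of their own colour's trays, the spare tray is empty again, and the job is handed in after about 35 s of the 115 s allowed; no verdict was returned.

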